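# Hook the test chamber shut, then free and hold the spring-loaded air valve

### The arm

A 6-joint arm with a two-finger parallel gripper is mounted at the origin on the work surface. World frame = base frame: x ahead of the robot, y to its left, z up, the work surface at z = 0. Lengths are in m, angles in rad, forces in N, time in s.
With the tool pointing down it reaches from about 0.375 to 0.975 m from the base axis. Payload 3.8 kg.
Tool frame: the origin (TCP) lies midway between the tips of the shut fingers; the grasp point (between the pads) lies 19 mm behind it; x points along the fingers, y is the direction in which the jaws open and shut, and the axes are right-handed (so a half turn about x gives the same grasp; the last joint's range is limited). The gripper opens to 88 mm and grips with 3 to 60 N. Pads are 18 mm wide; open, the fingers measure 123 mm over their backs; the gripper's body (75 mm by 187 mm) begins 45 mm behind the grasp point.
Start: joints at [1.199, 0.264, 1.604, -0, 1.274, -0.037], TCP at [0.222, 0.638, 0.239] pointing down, gripper open.
Joint ranges: [-2.63, 2.63], [-0.94, 2.18], [0.31, 2.57], [-1.31, 4.45], [0, 2.66], [-2.55, 2.55]. Speed limits (rad/s): [2.57, 2.57, 3.14, 3.14, 3.14, 3.14].

### API

Orientations are given as a rotation vector (axis times angle).
In Python, from cell import manip, inverse_kinematics, cams, order gives the robot as it stands. Calls block until the motion is done:
- manip.move_pose(position, orientation): joint-space move of the TCP to a pose.
- manip.move_linear(position, rate=0.15, rot=None): straight line of the TCP; rot=None keeps the orientation; rate is the mean speed in m/s.
- manip.set_joints(angles): joint-space move.
- manip.set_gripper(opening, force=None): finger opening in m; force is the grip in N (None keeps the last); returns when the fingers have stopped.
- manip.dwell(seconds).
- inverse_kinematics(position, orientation): joint angles nearest the present ones, or None.
- manip.state(): the state.
- cams.capture(name): name is "side" or "top"; returns a dict with "image" (384x512x3 uint8, blue, green, red), "z_map" (384x512 float32, m along the optical axis (not along the pixel's ray), 0 where there is no reading), "intrinsics" (3x3 intrinsics, pixels), "position" and "orientation" of the camera in the world. Camera axes: x right, y down, z forward; pixel columns grow to the right and rows downward; lengths in m; the calibration is good to about 2 mm. A picture is of the moment at which its call begins.
A pose or a line that the arm cannot do raises manip.IKError and nothing moves.
- order.close_job(): hands the job in, once; it reports no verdict.
The state is a dict: "clock": time; "joint_pos": joint angles; "joint_velocities": joint speeds; "tau": joint torques, N m; "tool_pos": TCP position; "tcp_rot": TCP orientation; "contact_force": force on the tool from outside, world axes, zero at the start; "moment": the same for the moment, N m; "gripper_width": finger opening in m.
Only numpy, scipy, OpenCV 4.12 (cv2) and the standard library are available. Lean on these libraries where they do the work, as an engineer would, in place of code of your own. Each camera call takes 0.05 s, during which the arm holds its last target. There are 200 camera calls.

### The job

Get the leak-test bench under air: first swing the steel hook on the blue chamber lid fully home into its catch block, then flip the red safety catch on the grey hand valve up and over past upright so that it stays clear of the handle, and only then pull the yellow D-handle towards the robot's side all the way to its stop. The handle springs back, so finish while the gripper is still holding it there with its fingers, the hook still home and the safety catch still open; leave the other things on the bench where they are.

Things in the scene. Friction and masses are not known exactly. Their poses are not given: they have to be found in the camera images.
- chamber: Fixed test chamber, aluminium box 200 x 200 mm with a blue lid whose top is 100 mm above the bench; bolted down, does not move. Origin: centre of its underside. Its -x side faces roughly to the robot (turned up to 0.3 rad). It stands left or right of the middle, the hand valve on the other side. On the lid: the steel hook (pivot at x 0, y -80 mm) and the dark steel catch block (x -10 to +20, y +62 to +88 mm, top 28 mm above the lid, open towards -x).
- hook (a joint): Swing of the flat steel hook (bar 155 mm long, 16 wide, 10 thick, top of the bar 18 mm above the lid) about a vertical pivot. 0 = fully home: the bar lies along the chamber's +y with its tip under the catch block's roof, against a stop. Positive = open, tip swung towards the chamber's -x (counter-clockwise from above); range 0 to 1.5, it starts between 0.8 and 1.4 rad. It stays where it is left (light friction, about 1 N at the knob).
- hook_pivot (a point): Point on the hook's vertical pivot axis, 113 mm above the bench.
- hook_knob (a point): Middle of the orange upright knob on the hook: 16 mm diameter, 35 mm tall, so it reaches 17.5 mm above and below this point (below it is the bar). 75 mm from the pivot axis. Close the hook by pushing or gripping this knob.
- valve: Fixed grey hand-valve console 150 x 150 x 80 mm, bolted down. Origin: centre of its underside. Its -x side (white gauge) faces roughly to the robot (turned up to 0.3 rad). Handle and safety catch stand on its top.
- catch (a joint): Red safety catch: bar 96 mm long, 12 high, 8 thick, hinged about the console's x axis. 0 = closed, bar level along the console's +y across the front of the handle's stem, blocking it; positive = flipped up and over towards the console's -y; 1.57 = upright, stop at 2.0. It counts as open and clear of the handle from 1.45 rad. Starts between 0 and 0.1 and stays where it is left (light friction, about 1 N at the pin).
- catch_hinge (a point): Point on the safety catch's hinge axis (which runs along the console's x), at console x +9, y -60 mm, 115 mm above the bench.
- catch_pin (a point): Middle of the free part of the red round pin on the catch: 12 mm diameter, sticking out 46 mm from the bar towards the console's -x (this point lies 29 mm in front of the bar's centre plane, 21 mm behind the pin's end). 80 mm from the hinge axis; when closed it is 115 mm above the bench, 35 mm above the console's top, which is free under it.
- lever (a joint): Pull of the D-handle about the console's y axis. 0 = at rest, leaning 0.45 rad away from upright towards the console's +x; grows as the handle is pulled to the console's -x; stop at 0.8 (leaning 0.35 rad towards -x). Spring return: about 3.5 N at the bar at rest, 9 N at the stop; let go it springs back to 0. While the safety catch is closed it moves only about 0.1 rad under a normal pull.
- lever_hinge (a point): Point on the D-handle's hinge axis (along the console's y), 60 mm above the bench, over the console's centre.
- handle (a point): Centre of the yellow round grip bar of the D-handle: 16 mm diameter, along the console's y, 56 mm free between the side rods (12 mm diameter, 68 mm apart), 51 mm free below the bar. 140 mm from the hinge axis; at rest 186 mm above the bench, highest 200 mm.
- screwdriver: Bystander: green-handled screwdriver lying between the two units; leave alone. Origin under its middle.
- bracket: Bystander: small aluminium angle bracket, 50 x 30 x 45 mm; leave alone.
- tape: Bystander: blue ring (roll), 80 mm across, 20 mm high; leave alone.
- jar: Bystander: white closed jar, 68 mm across, 90 mm high; leave alone.
- carton: Bystander: cardboard box 90 x 70 x 50 mm; leave alone.
- wrench: Bystander: steel wrench lying flat; leave alone.
- fitting: Bystander: small brass fitting 32 mm across, 34 mm high; leave alone.
Things that resemble listed ones, but are neither listed nor needed, are in the scene too. Leave any pink look-alike of the valve alone.

How it is judged:
On the way, in this order (a step that is already met when the one before it is completed fails the run):
1. the hook is swung home into its catch block (within 0.06 rad), the safety catch still closed and the handle at rest (value of joint hook below 0.06 rad and value of joint catch below 0.5 rad and value of joint lever below 0.15 rad), for 0.2 s.
2. the safety catch is flipped up and over (past 1.45 rad), the handle still at rest and the hook home (value of joint catch above 1.45 rad and value of joint lever below 0.15 rad and value of joint hook below 0.06 rad), for 0.2 s.
3. the handle is pulled to its stop (past 0.7 of 0.8 rad) by the fingers (value of joint lever above 0.7 rad and contact force between the fingers and lever above 2 N), for 0.2 s.
At the end, for the whole second after the job is handed in: The handle is held at its stop (joint above 0.7 of 0.8 rad) with the fingers pressing on it by more than 2 N, the safety catch is open (above 1.45 rad) and the hook is home (below 0.06 rad), all through the last second (all of step 3 and value of joint catch above 1.45 rad and value of joint hook below 0.06 rad); the arm keeps its last pose, push and grip.
It fails at once if a bystander (screwdriver, bracket, ring, jar, carton, wrench, fitting) is moved by more than 30 mm (distance of any of screwdriver, bracket, tape, jar, carton, wrench, fitting from where it was at the start of the episode above 0.03 m).
It also fails if it takes over 72 s, if anything falls off the work surface, if the arm or the gripper's body presses on something with over 40 N, if the wrist force passes 120 N, or if a joint passes its speed limit or range.

## Working session

There is one attempt and no reset: what is moved stays moved. The work goes in short steps, each a Python script; the robot and the scene stay as the last script left them, time stands still between calls to the robot, and variables do not carry over. Pictures are saved under pics/ and viewed, about 8 in all and at most 12, crops included, and the job is handed in when it is done.

```bash
ls; mkdir -p pics; cat > h.py <<'E'
import numpy as np, cv2
from cell import manip, inverse_kinematics, cams, order
from scipy.spatial.transform import Rotation as R
def cap(n):
    c=cams.capture(n); o=np.array(c["orientation"],float)
    c["R"]=o if o.shape==(3,3) else (R.from_rotvec(o).as_matrix() if o.size==3 else R.from_quat(o).as_matrix())
    return c
def pts(c):
    z=c["z_map"]; K=np.array(c["intrinsics"]); v,u=np.indices(z.shape)
    p=np.stack([(u-K[0,2])/K[0,0]*z,(v-K[1,2])/K[1,1]*z,z],-1)
    return p@c["R"].T+np.array(c["position"])
E
python3 - <<'E'
from h import *
for n in("top","side"):
    c=cap(n); print(n,c["position"],c["orientation"],c["intrinsics"]); cv2.imwrite(f"pics/{n}0.png",cv2.resize(c["image"],(768,576),interpolation=cv2.INTER_CUBIC))
    np.savez(f"{n}0.npz",img=c["image"],P=pts(c),z=c["z_map"])
s=manip.state();print(s)
E
```

```text
pics
top [ 0.31317348 -0.00852053  1.17402806] [-2.05716566  2.16057727 -0.24094391] [[367.823123     0.         256.00679126]
 [  0.         367.823123   188.90074371]
 [  0.           0.           1.        ]]
side [-0.21657656 -0.97736084  0.8287773 ] [-1.99065457  0.69512059 -0.39119264] [[451.16733304   0.         251.80022166]
 [  0.         451.16733304 185.08710203]
 [  0.           0.           1.        ]]
{'clock': 0.1, 'joint_pos': array([ 1.19911534e+00,  2.64690961e-01,  1.60518517e+00,  9.85224181e-06,
        1.27366910e+00, -3.69168289e-02]), 'joint_velocities': array([ 0.00027428, -0.00118248, -0.00347409, -0.00022248, -0.00166876,
        0.0015066 ]), 'tau': array([-7.19392528e-05, -5.03618538e+01, -3.58075368e+01,  7.30767287e-02,
        2.33401917e-02, -6.91412538e-05]), 'tool_pos': array([0.22155773, 0.63696019, 0.23753185]), 'tcp_rot': array([ 0.26121195,  1.55519071, -0.26422394]), 'contact_force': array([ 0.67793049, -0.81048748,  0.23539982]), 'moment': array([-0.01586796, -0.04268026,  0.00731094]), 'gripper_width': 0.08768334172858572}
```

View pics/top0.png

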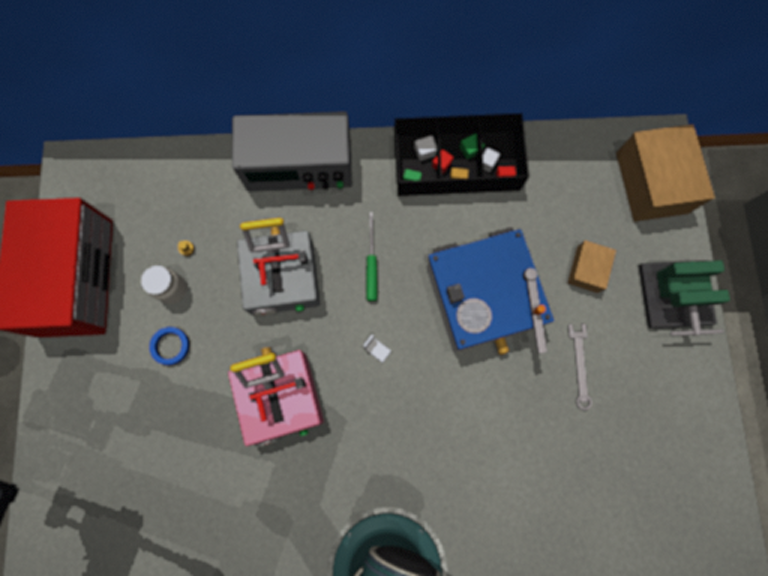

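View pics/side0.png

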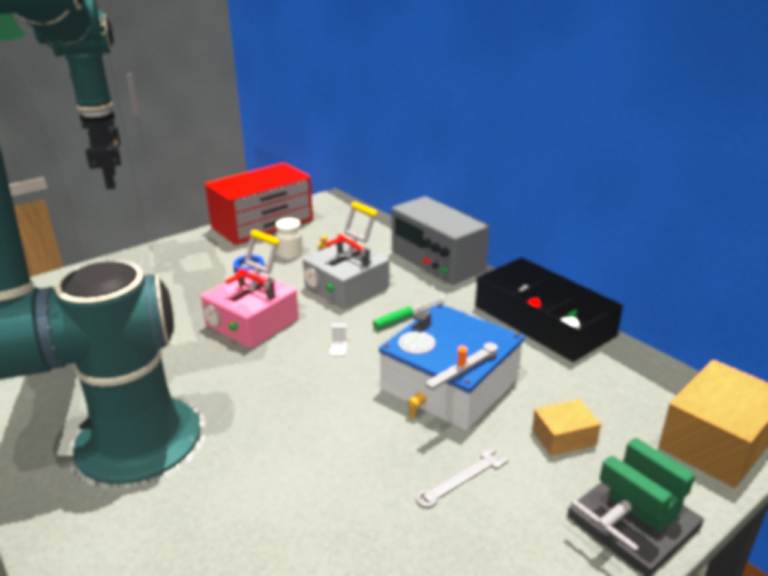

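The top view shows the grey valve at (278,270), a pink look-alike at (275,398), the chamber at (490,290) with its orange knob at about (540,310), and the screwdriver at (372,260). The grey console with the yellow D-handle and red catch fits the description. The pink one is the decoy, and the plain grey box at (290,150) has no handle.

```bash
cat > meas.py <<'E'
from h import *
def blob(c,P,lo,hi,box,zr,er=0):
    h=cv2.cvtColor(c,cv2.COLOR_BGR2HSV); m=cv2.inRange(h,lo,hi)>0
    m&=(P[...,0]>box[0])&(P[...,0]<box[1])&(P[...,1]>box[2])&(P[...,1]<box[3])&(P[...,2]>zr[0])&(P[...,2]<zr[1])
    return m
E
python3 - <<'E'
from meas import *
for n in("top","side"):
    d=np.load(n+"0.npz"); P=d["P"]; I=d["img"]
    print(n,"bench z",np.median(P[...,2][(P[...,0]>.3)&(P[...,0]<.6)&(abs(P[...,1])<.5)&(P[...,2]<.03)]))
    def rep(nm,m):
        q=P[m]; 
        if len(q)<4: print(nm,len(q));return
        r=cv2.minAreaRect(q[:,:2].astype(np.float32)*1000)
        print(nm,len(q),"med",np.round(np.median(q,0),4),"rect",np.round(r[0],1),np.round(r[1],1),round(r[2],1),"z",np.round(np.percentile(q[:,2],[5,95]),3))
    B=(.4,.95,-.5,.6)
    rep("lid",blob(I,P,(100,120,60),(125,255,255),(.4,.95,-.5,.1),(.09,.11)))
    rep("knob",blob(I,P,(4,150,120),(18,255,255),(.4,.95,-.5,.1),(.115,.17)))
    G=(.55,.9,.12,.42)
    rep("yel",blob(I,P,(20,120,80),(35,255,255),G,(.15,.23)))
    rep("red",blob(I,P,(0,150,80),(6,255,255),G,(.09,.2))|blob(I,P,(174,150,80),(180,255,255),G,(.09,.2)))
    rep("greytop",blob(I,P,(0,0,40),(180,70,255),G,(.074,.086)))
    rep("allgrey",blob(I,P,(0,0,40),(180,70,255),G,(.03,.086)))
c=cv2.resize(np.load("side0.npz")["img"][120:230,120:300],None,fx=4,fy=4,interpolation=cv2.INTER_CUBIC); d=cv2.resize(np.load("top0.npz")["img"][130:300,140:240],None,fx=3,fy=3,interpolation=cv2.INTER_CUBIC)
cv2.imwrite("pics/crop1.png",c); 
E
```

```text
top bench z -0.00010031937301113736
lid 3346 med [ 0.5486 -0.2393  0.0999] rect [ 691.5 -171.2] [560. 220.] 21.8 z [0.096 0.103]
knob 19 med [ 0.478  -0.3142  0.1534] rect [ 477.  -314.3] [ 9.2 10.5] 88.3 z [0.146 0.156]
yel 152 med [0.6577 0.2012 0.1913] rect [658.6 201.5] [14.4 80.2] 6.5 z [0.185 0.195]
red 139 med [0.6051 0.2092 0.1249] rect [602.8 194. ] [49.8 87.4] 40.0 z [0.113 0.131]
greytop 1410 med [0.5996 0.1886 0.0795] rect [677.  263.9] [297.  251.3] 86.8 z [0.076 0.083]
allgrey 1585 med [0.5982 0.1947 0.0792] rect [678.  267.3] [299.4 253.8] 88.1 z [0.055 0.083]
side bench z -0.001489960256279621
lid 2122 med [ 0.5419 -0.2437  0.098 ] rect [ 536.4 -233.5] [210.9 200.2] 14.3 z [0.095 0.101]
knob 42 med [ 0.4733 -0.3181  0.1395] rect [ 474.2 -317.5] [17.6  9. ] 45.4 z [0.124 0.151]
yel 62 med [0.6537 0.1996 0.1892] rect [653.8 202.5] [17.7 81.1] 8.7 z [0.183 0.193]
red 71 med [0.6017 0.2074 0.1229] rect [598.  194.6] [59.  82.9] 39.8 z [0.115 0.127]
greytop 521 med [0.5928 0.1862 0.0779] rect [676.  266.1] [299.4 250.2] 88.1 z [0.075 0.082]
allgrey 1119 med [0.6062 0.1785 0.0715] rect [677.9 269.7] [299.6 255.1] 89.9 z [0.034 0.081]
```

View pics/crop1.png

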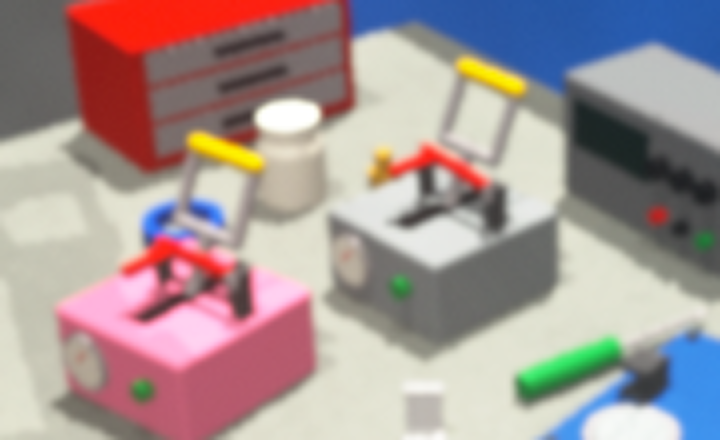

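The crop confirms it: the grey console at (440,240), with red catch (440,165) and yellow handle (490,75), is the target, and the pink one at (190,310) is the decoy. Next I'll refine both poses.

```bash
cat >> h.py <<'E'
def down(a):  # tool down, jaws along world angle a
    y=np.array([np.cos(a),np.sin(a),0]); x=np.array([0,0,-1.]); return R.from_matrix(np.stack([x,y,np.cross(x,y)],1)).as_rotvec()
E
python3 - <<'E'
from meas import *
def big(m):
    n,l,s,_=cv2.connectedComponentsWithStats(m.astype(np.uint8)); return l==1+np.argmax(s[1:,4])
def rect(nm,q):
    r=cv2.minAreaRect(q[:,:2].astype(np.float32)*1000); print(nm,len(q),np.round(r[0],1),np.round(r[1],1),round(r[2],1))
for n in("top","side"):
    d=np.load(n+"0.npz"); P=d["P"]; I=d["img"]; print(n)
    m=big(blob(I,P,(100,120,60),(125,255,255),(.4,.75,-.5,.0),(.092,.107))); rect("lid",P[m])
    G=(.5,.75,.06,.3)
    m=big(blob(I,P,(0,0,40),(180,70,255),G,(.073,.087))); rect("grey",P[m])
    # hook bar: grey points z .112-.122 on chamber
    m=big(blob(I,P,(0,0,60),(180,90,255),(.36,.7,-.42,-.15),(.109,.13))); q=P[m];rect("hook",q)
    print(" hook ends",q[q[:,0].argmax()].round(4),q[q[:,0].argmin()].round(4))
    m=blob(I,P,(0,150,80),(6,255,255),G,(.09,.2))|blob(I,P,(174,150,80),(180,255,255),G,(.09,.2))
    q=P[m]; c=np.array([.597,.194]); a=.12
    L=(q[:,:2]-c)@np.array([[np.cos(a),-np.sin(a)],[np.sin(a),np.cos(a)]])
    f=L[:,0]<-10e-3; print(" pin local",np.median(L[f],0).round(4),L[f].min(0).round(4),L[f].max(0).round(4),np.median(q[f],0).round(4)," bar",np.median(L[~f],0).round(4),L[~f].min(0).round(3),L[~f].max(0).round(3))
for a in(-1.57,1.57): print(a,inverse_kinematics([.477,-.315,.2],down(a)))
for a in(.12,3.26,1.69,-1.45): print(a,inverse_kinematics([.6,.2,.25],down(a)))
E
```

```text
top
lid 3238 [ 534.8 -234.1] [199.2 196.8] 13.5
grey 1727 [599.5 194.8] [150.8 150.5] 5.5
hook 321 [ 481.9 -314.9] [163.   24.1] 1.3
 hook ends [ 0.5633 -0.3112  0.1205] [ 0.4006 -0.3228  0.1193]
 pin local [-0.0241  0.021 ] [-0.0383  0.0167] [-0.011   0.0256] [0.5706 0.2122 0.1277]  bar [0.0086 0.0024] [-0.01 -0.05] [0.022 0.035]
side
lid 2107 [ 535.2 -233.8] [208.4 200.2] 14.3
grey 697 [594.1 196.3] [152.4 156.7] 5.5
hook 319 [ 479.5 -315.6] [165.3  24.2] 3.5
 hook ends [ 0.5622 -0.3151  0.1186] [ 0.397  -0.3141  0.115 ]
 pin local [-0.0266  0.0215] [-0.0439  0.0155] [-0.0112  0.0304] [0.5679 0.2124 0.1255]  bar [0.005  0.0009] [-0.01 -0.05] [0.024 0.04 ]
-1.57 [-6.27209709e-01  9.74818083e-02  1.87200400e+00 -4.44089210e-16
  1.17210684e+00  9.42790291e-01]
1.57 [-6.27209709e-01  9.74818083e-02  1.87200400e+00 -4.44089210e-16
  1.17210684e+00 -2.19720971e+00]
0.12 [0.28237002 0.17765417 1.6872393  0.         1.27669918 0.16237002]
3.26 None
1.69 [ 2.82370020e-01  1.77654168e-01  1.68723930e+00 -4.44089210e-16
  1.27669918e+00 -1.40762998e+00]
-1.45 [ 2.82370020e-01  1.77654168e-01  1.68723930e+00 -4.44089210e-16
  1.27669918e+00  1.73237002e+00]
```

```bash
cat > st1.py <<'E'
from h import *
yaw=.24; piv=np.array([.554,-.3117])
def kp(t,z,r=.075): b=np.pi/2+yaw+t; return [piv[0]+r*np.cos(b),piv[1]+r*np.sin(b),z], down(yaw+t)
def f(): s=manip.state(); print(round(s["clock"],2),s["tool_pos"].round(4),s["contact_force"].round(1),round(s["gripper_width"],4))
manip.move_linear([.222,.638,.32],rate=.2)
p,r=kp(1.376,.30); p[:2]=[.477,-.315]
manip.move_pose(p,r); manip.set_gripper(.05,force=8)
manip.move_linear([.477,-.315,.125],rate=.15); f()
manip.set_gripper(0.0,force=8); f()
E
python3 - <<'E'
from st1 import *
for n in("side",):
    c=cap(n); cv2.imwrite("pics/k1.png",cv2.resize(c["image"][170:320,230:380],None,fx=4,fy=4))
E
```

```text
6.12 [ 0.4777 -0.3155  0.1261] [-0.4  0.2 -0. ] 0.05
6.73 [ 0.477  -0.3148  0.1252] [-0.5  1.8  1.8] 0.0157
```

View pics/k1.png

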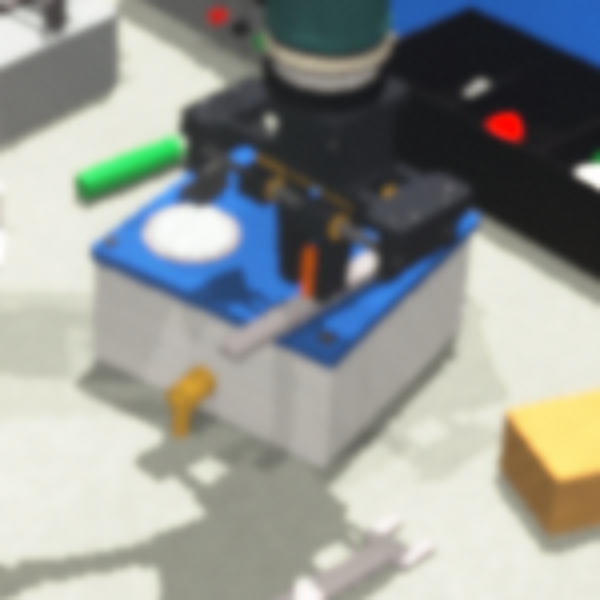

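The fingers hold the orange knob at crop (308,270), with a width of 15.7 mm. Now I'll swing the hook home.

```bash
sed -n '2,4p' st1.py >> h.py
python3 - <<'E'
from h import *
for t in(1.2,1.0,.8,.6,.4,.2,.08,0.0,-.04):
    p,r=kp(t,.125); manip.move_linear(p,rate=.1,rot=r); f()
    F=manip.state()["contact_force"]
    if np.hypot(*F[:2])>18: print("stop",t);break
manip.dwell(.3)
f()
c=cap("side"); cv2.imwrite("pics/k2.png",cv2.resize(c["image"][170:320,230:380],None,fx=4,fy=4))
E
```

```text
7.11 [ 0.4778 -0.3015  0.125 ] [-6.   1.8  5.7] 0.0155
7.46 [ 0.4814 -0.2865  0.1249] [-5.9  2.7  5.5] 0.0159
7.81 [ 0.4878 -0.2726  0.1248] [-5.5  4.2  5.6] 0.0156
8.16 [ 0.4968 -0.2602  0.1247] [-3.9  4.   3.9] 0.0158
8.51 [ 0.5082 -0.2499  0.1247] [-3.3  6.   4.2] 0.0154
8.86 [ 0.5214 -0.2421  0.1246] [-1.4  5.   3.1] 0.0156
9.12 [ 0.5299 -0.2388  0.1246] [-0.7  5.1  2.1] 0.0158
9.38 [ 0.5358 -0.2371  0.1246] [-0.7  4.8  2.9] 0.016
9.62 [ 0.5364 -0.2371  0.1244] [-7.6  2.9  5.8] 0.0156
9.93 [ 0.5364 -0.2371  0.1244] [-6.9  2.5  5.5] 0.0159
```

View pics/k2.png

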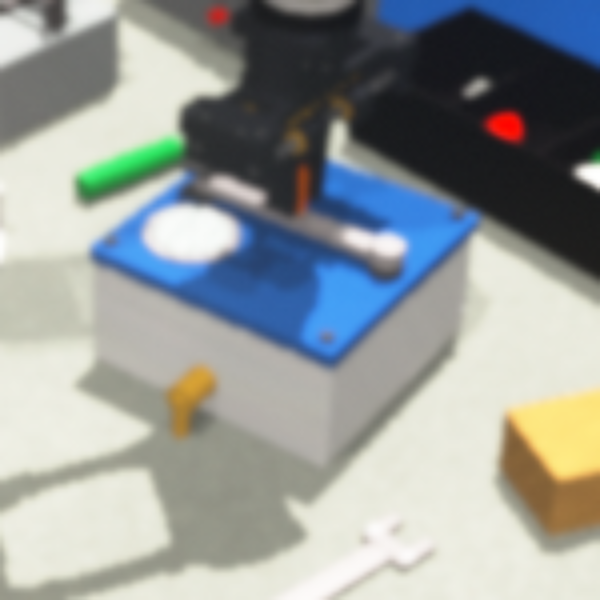

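The stop contact shows (−7.6 N in x, motion stalled), and the hook tip is under the catch block at crop (210,185). I'll press once more, release, go to the catch, and recheck the hook from above.

```bash
cat >> h.py <<'E'
vy=.105; vc=np.array([.598,.195])
def V(x,y,z): c,s=np.cos(vy),np.sin(vy); return [vc[0]+c*x-s*y,vc[1]+s*x+c*y,z]
E
python3 - <<'E'
from h import *
p,r=kp(-.09,.125); manip.move_linear(p,rate=.05,rot=r); f()
p,r=kp(-.02,.125); manip.set_gripper(.04); q=manip.state()["tool_pos"].copy(); q[2]=.3; manip.move_linear(q,rate=.2)
r=down(vy+np.pi/2)
manip.move_pose(V(-.023,.020,.28),r)
manip.move_linear(V(-.023,.020,.185),rate=.2); f()
c=cap("top"); np.savez("top1.npz",img=c["image"],P=pts(c))
c2=cap("side"); a=cv2.resize(c["image"][130:260,140:380],None,fx=3,fy=3); b=cv2.resize(c2["image"][100:220,180:300],None,fx=4.5,fy=4.5)
cv2.imwrite("pics/t1.png",a); cv2.imwrite("pics/s1.png",b)
P=pts(c); I=c["image"]
from meas import blob
m=blob(I,P,(4,150,120),(18,255,255),(.4,.75,-.4,-.1),(.12,.17)); print("knob",P[m].mean(0),m.sum(), "exp",kp(0,.15)[0])
m=blob(I,P,(0,0,60),(180,90,255),(.45,.65,-.36,-.14),(.111,.124)); q=P[m][:,:2].astype(np.float32); print(len(q),cv2.fitLine(q,cv2.DIST_HUBER,0,.01,.01).ravel())
E
```

```text
10.22 [ 0.5374 -0.2373  0.1243] [-17.3  -1.2  10.7] 0.0175
14.05 [0.5737 0.212  0.1856] [-0.4  0.7  0.3] 0.04
knob [ 0.53461092 -0.23750152  0.1502278 ] 17 exp [np.float64(0.5361723030179649), np.float64(-0.23884965188609775), 0.15]
266 [ 0.22447792 -0.9744792   0.5387476  -0.2516136 ]
```

View pics/t1.png

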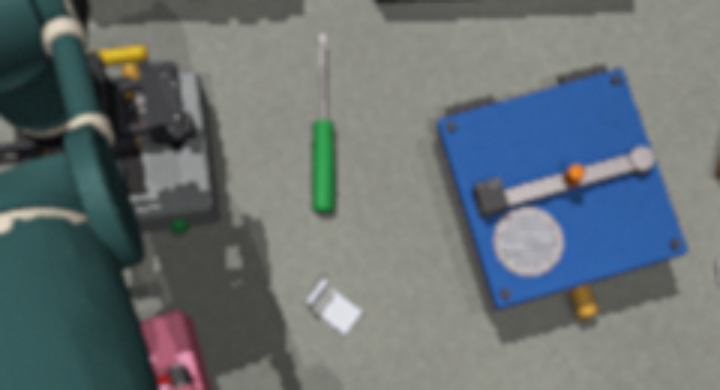

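View pics/s1.png

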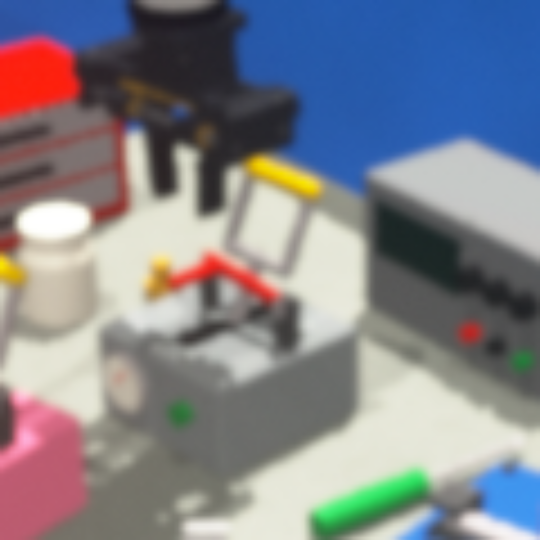

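The hook bar is along the chamber's +y (line tilt 0.226 rad against lid yaw 0.24), with its tip in the catch block at t1 (490,195). In s1 the fingers at (160–210,190) are above the red pin at (185,275). I'll descend and grip the pin.

```bash
python3 - <<'E'
from h import *
manip.move_linear(V(-.023,.020,.108),rate=.1); f()
manip.set_gripper(0,force=6); f()
p0=manip.state()["tool_pos"].copy()
w=manip.state()["gripper_width"]
if .009<w<.016:
    t0=.06; L=lambda t:(-.060+.080*np.cos(t),.115+.080*np.sin(t))
    off=p0[2]-L(t0)[1]
    for t in np.arange(.25,1.9,.2):
        y,z=L(t); manip.move_linear(V(-.023,y,z+off),rate=.08); f()
        if np.linalg.norm(manip.state()["contact_force"])>30: print("high");break
    c=cap("side"); cv2.imwrite("pics/s2.png",cv2.resize(c["image"][80:220,180:320],None,fx=4,fy=4))
E
```

```text
15.07 [0.5736 0.2127 0.1086] [ 0.4  0.1 -0.6] 0.0403
15.72 [0.5731 0.2164 0.1089] [-2.1 12.1 -0. ] 0.0125
16.07 [0.5734 0.2136 0.1257] [-3.1  9.7  2.6] 0.012
16.43 [0.574  0.2077 0.141 ] [-3.1  9.5  4.7] 0.0113
16.77 [0.5749 0.1991 0.155 ] [-4.5  7.8  6.7] 0.0115
17.12 [0.5764 0.1878 0.1671] [-4.1  6.4  7.5] 0.0116
17.48 [0.578  0.1737 0.1758] [-3.1  3.6  8.5] 0.0116
17.82 [0.5795 0.158  0.1815] [-1.5  2.   8.5] 0.0116
18.18 [0.5809 0.1416 0.184 ] [-0.2 -0.2  5. ] 0.0118
18.52 [0.5823 0.1255 0.1835] [ 1.5 -1.1  2. ] 0.0116
18.88 [0.5837 0.1101 0.1803] [ 1.5 -0.4 -1. ] 0.0112
```

View pics/s2.png

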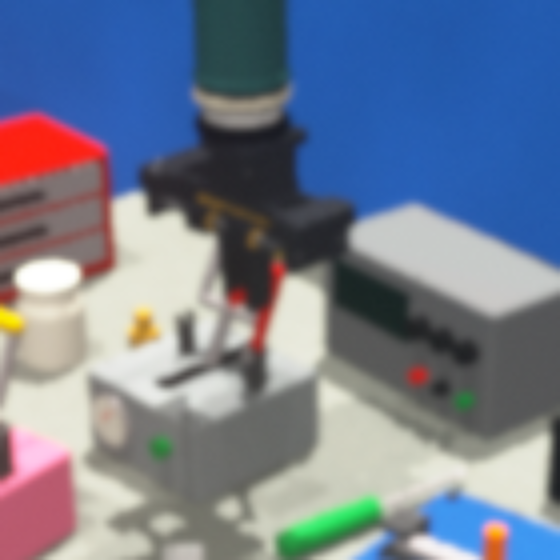

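The catch stands up and past vertical at s2 (268,310), at about 1.85 rad. I'll release it and take the handle.

```bash
python3 - <<'E'
from h import *
manip.set_gripper(.04); q=manip.state()["tool_pos"].copy(); q[2]=.29; manip.move_linear(q,rate=.15); f()
manip.move_pose(V(.061,.002,.29),down(vy)); manip.set_gripper(.055,force=20)
c=cap("side"); cv2.imwrite("pics/s3.png",cv2.resize(c["image"][80:220,180:320],None,fx=4,fy=4))
manip.move_linear(V(.061,.002,.169),rate=.12); f()
c=cap("side"); cv2.imwrite("pics/s4.png",cv2.resize(c["image"][80:220,180:320],None,fx=4,fy=4))
a=np.hstack([cv2.resize(cv2.imread(f"pics/s{i}.png"),(400,400)) for i in(3,4)]); cv2.imwrite("pics/s34.png",a)
E
```

```text
20.38 [0.5831 0.111  0.2889] [ 0.5  0.4 -0.3] 0.0397
23.5 [0.6593 0.2036 0.1703] [-0.4 -0.1 -0.3] 0.055
```

View pics/s34.png

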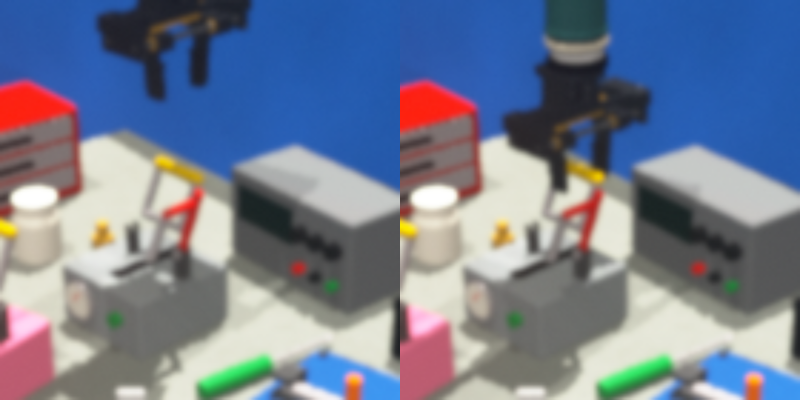

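In the left panel the catch stays open at (190,220). In the right panel the fingers straddle the yellow bar at (585,170). I'll close on it and pull.

```bash
python3 - <<'E'
from h import *
manip.set_gripper(0,force=20); f()
p0=manip.state()["tool_pos"]; H=lambda t:(.14*np.sin(.45-t),.06+.14*np.cos(.45-t))
off=.169-H(0)[1]
for t in list(np.arange(.1,.81,.1))+[.84]:
    x,z=H(t); manip.move_linear(V(x,.002,z+off),rate=.08); f()
    if np.linalg.norm(manip.state()["contact_force"])>45: print("high",t);break
manip.dwell(.4); f()
s=manip.state()["tool_pos"]; c,sn=np.cos(vy),np.sin(vy); xl=(s[:2]-vc)@[c,sn]; print("lever est",.45-np.arcsin(xl/.14))
c=cap("side"); P=pts(c); k=cv2.resize(c["image"][80:220,160:340],None,fx=4,fy=4); cv2.imwrite("pics/s5.png",k)
np.savez("end.npz",img=c["image"],P=P)
E
```

```text
24.23 [0.6589 0.2034 0.169 ] [ 1.4  0.6 -1. ] 0.0152
24.56 [0.6466 0.2023 0.175 ] [ 5.8  1.2 -2.1] 0.0153
24.88 [0.634  0.2011 0.1797] [6.1 1.1 0.1] 0.0153
25.21 [0.621  0.1998 0.1832] [7.  2.1 1.4] 0.0152
25.53 [0.6079 0.1986 0.1854] [7.9 2.1 2.4] 0.0149
25.86 [0.5948 0.1974 0.1864] [7.6 2.4 4.9] 0.0154
26.18 [0.5811 0.1961 0.1854] [6.9 2.6 5.8] 0.0153
26.51 [0.5677 0.1948 0.1828] [6.8 2.1 7.3] 0.0153
26.83 [0.5543 0.1935 0.1786] [6.9 2.6 7.1] 0.0151
27.08 [0.5505 0.1932 0.1772] [9.6 3.  7.4] 0.0157
27.48 [0.5505 0.1932 0.1772] [8.2 3.1 7.7] 0.0152
lever est 0.7956450912781214
```

View pics/s5.png

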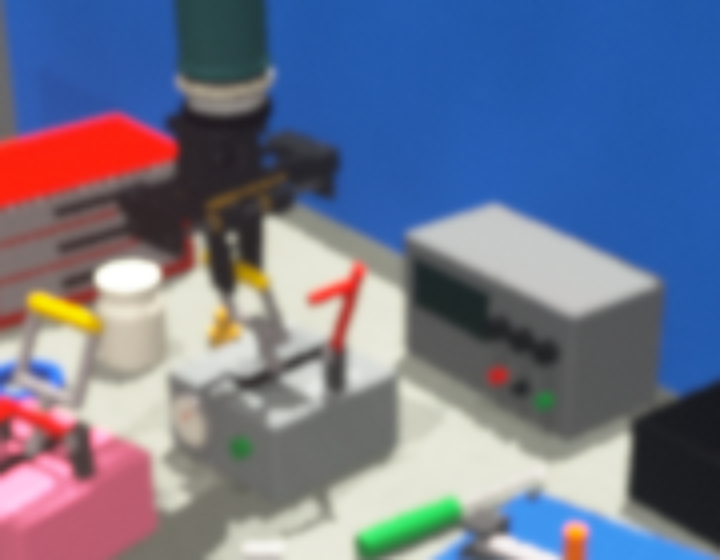

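The handle is held and leaning towards the robot at (245,270), and the catch is past upright at (345,320). I'll check the catch angle and hook numerically, then hand in.

```bash
python3 - <<'E'
from meas import *
x,z=.14*np.sin(.45-.87),.06+.14*np.cos(.45-.87); manip.move_linear(V(x,.002,z-.017),rate=.03); f()
c=cap("side"); P=pts(c); I=c["image"]
m=blob(I,P,(0,150,80),(6,255,255),(.55,.68,.06,.2),(.1,.25))|blob(I,P,(174,150,80),(180,255,255),(.55,.68,.06,.2),(.1,.25))
q=P[m]; cc,s=np.cos(vy),np.sin(vy); d=q[:,:2]-vc; lx=d@[cc,s]; ly=d@[-s,cc]; b=lx>0
print("bar pts",b.sum(),"angles",np.percentile(np.arctan2(q[b,2]-.115,ly[b]+.06)[q[b,2]>.17],[10,50,90]).round(2))
m=blob(I,P,(4,150,120),(18,255,255),(.45,.6,-.4,-.15),(.12,.17)); print("knob",np.median(P[m],0),kp(0,.14)[0])
h=.0
manip.dwell(.3); f(); order.close_job()
E
```

```text
27.82 [0.5502 0.1932 0.1771] [16.9  3.6  6.3] 0.0154
bar pts 36 angles [1.88 1.91 1.96]
knob [ 0.52982815 -0.24242312  0.1393537 ] [np.float64(0.5361723030179649), np.float64(-0.23884965188609775), 0.14]
28.18 [0.5502 0.1932 0.1771] [16.1  2.4  6.6] 0.0155
the job is handed in; nothing more can be done
```

I did the three steps in order and handed the job in at about 28 s, with the gripper still holding the yellow handle at its stop. `order.close_job()` gives no verdict, so the results below are my own measurements.

- **Hook:** I pressed it against its stop with about 17 N. The top view then put the bar at 0.226 rad, against a measured lid yaw of about 0.24 rad, so it is home.
- **Safety catch:** In the last picture it measured about 1.9 rad (the limit is 1.45), and it stayed there after I let go.
- **Handle:** It is at about 0.80 rad. When I commanded it further it stopped moving and the force rose to about 17 N, so it is on its stop. The grip is 20 N with the fingers 15 mm apart.
- **Other items:** I never touched the bystanders or the pink valve. I only checked this by eye, not by measuring how far each one moved.

**One check disagreed:** the last side-view reading of the hook knob was about 7 mm off its expected home position. I put this down to the camera seeing only the near side of the knob. The knob read about 4 mm off in the side view before I had moved anything, and the top-view reading after closing was within about 2 mm. I did not look at the hook again from above at the end.

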